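# Load the microscope carriage and key in the scan

## Robot

A 6-joint arm with a two-finger parallel gripper is mounted at the origin on the work surface. World frame = base frame: x ahead of the robot, y to its left, z up, the work surface at z = 0. Lengths are in m, angles in rad, forces in N, time in s.
With the tool pointing down it reaches from about 0.375 to 0.925 m from the base axis. Payload 5.7 kg.
Tool frame: the origin (TCP) lies between the finger pads; the fingertips stand 22 mm ahead of it and the grasp point (between the pads) lies 3 mm ahead of it (robot.finger_overhang is the distance from the TCP to the fingertips, in m); z points along the fingers, y is the line along which they close (so a half turn about z gives the same grasp; the last joint's range is limited). The gripper opens to 88 mm and grips with 3 to 60 N. Pads are 20 mm wide; open, the fingers measure 115 mm over their backs; the gripper's body (75 mm by 178 mm) begins 61 mm behind the grasp point.
Start: joints at [1.16, 0.359, 1.51, -0, 1.272, -0.115], TCP at [0.175, 0.574, 0.245] pointing down, gripper open.
Joint ranges: [-2.97, 2.97], [-1.01, 2.36], [0.21, 2.38], [-0.96, 4.11], [0.2, 2.71], [-2.98, 2.98]. Speed limits (rad/s): [2.39, 2.39, 3.14, 3.14, 3.14, 3.14].

## Interface

Orientations are given as [roll, pitch, yaw] about the fixed x, y, z axes, in that order (R = Rz(yaw) Ry(pitch) Rx(roll)).
In Python, from bench import status, camera, workorder, masks_of, place_of, robot gives the robot as it stands.
- The arm moves only by the shell command python3 -m inch 'ROWS'. ROWS is JSON, a list of rows, each an object of numbers: "gripper": the opening, from 0 (shut) to 1 (fully open); "dx", "dy", "dz": the shift along the tool's x, y, z normalised to -1 to 1, where 1 is 250 mm; "ax", "ay", "az": the turn, a rotation vector about the tool's x, y, z normalised to -1 to 1, where 1 is 0.5 rad. A call has 1 to 8 rows; each row shifts and turns the commanded pose from where the row before left it, along the tool's axes as they then stand; what a row does not reach is not made up. A row lasts 1/8 s, in which the tool goes at most 62.5 mm and 10.7 degrees, less where a joint would pass 70% of its speed; a pose out of reach is approached as far as the arm can. A call with a number of a shift or a turn outside -1 to 1 is refused whole. A call with a gripper value outside its range is refused whole. The fingers move at their own pace and stop on an object; the grip force is fixed at half the most. Time passes only in rows, so rows that do not move let the fingers close. It gives the time, the measured TCP pose, the force, the opening and the grip force at its end, in the units of the state.
- status.get_obs(): the state, without advancing time (a new reading comes with each control period).
- camera(name): name is "side" or "top" or "wrist"; returns a dict with "pixels" (420x560x3 uint8, red, green, blue), "fx", "fy", "cx", "cy" (pixels), "view" (4x4, takes a point from world to camera coordinates); the wrist camera has in their place "hand_eye" (4x4, takes a point from camera to tool coordinates, whose origin is the TCP and whose axes are the flange's). Camera axes: x right, y up, looking along -z (the intrinsics and any distortion apply to the point x, -y, -z); pixel columns grow to the right and rows downward; lengths in m; the calibration is good to about 2 mm. The wrist camera is an equidistant fisheye: a pixel r from the principal point sees the ray r / f radians off the axis. A picture is of the moment at which its call begins: read the wrist's pose just before it. There is no depth.
- workorder.finish_job(): hands the job in; it is judged then, once.
Trained networks look in the newest picture that a camera, given by its name, has taken for a name from the list of things; names that differ only in an ending like _2 or _b are one class to them, and where a whole thing is asked for, a point or a joint stands for the part that bears it (a point fixed in the world has none). Each returns a list of dicts, best first, with "score" (0 to 1); they miss things now and then, are a little off and sometimes report something else, mostly with a low value. They report only what shows in the picture. A call takes as long as a camera call.
- masks_of(camera, thing): "mask" (420x560 bool, what is visible of it).
- place_of(camera, thing): "position" ([x, y, z] in m, in world coordinates, good to about 4 mm: a listed point, or the origin of a listed thing).
The state is a dict: "time": time; "joints": joint angles; "dq": joint speeds; "tau": joint torques, N m; "tcp_pos": TCP position; "eef_rot": TCP orientation; "force": force on the tool from outside, world axes, zero at the start; "torque": the same for the moment, N m; "grip_width": finger opening in m; "finger_force": force on a finger pad.
Only numpy, scipy, OpenCV 4.12 (cv2) and the standard library are available. Lean on these libraries where they do the work, as an engineer would, in place of code of your own. Each camera call takes 0.05 s, during which the arm holds its last target. There are 200 camera calls.

## Task

Push the microscope's specimen carriage fully home against its stop under the objective, then start the scan on the control box: press the bar key, then the round key, then the square key, one at a time in that order, each right down for a moment and let it come fully up again before the next. Do not press the cross-shaped key or go back to an earlier key, and leave the loose things on the bench where they are.

Things in the scene. Friction and masses are not known exactly. Their poses are not given: they have to be found in the camera images.
- carriage (a joint): travel of the microscope's specimen carriage in m along the microscope's +x axis: starts drawn out at 0 to 0.05, 0.120 is fully home against its stop. It needs about 3 N to slide, stays where it is left and does not spring back.
- push_face (a point): centre of the near (pushing) face of the carriage's upright push plate, 70 mm above the bench. The plate is 96 mm wide, 10 mm thick, its foot at 36 mm and its top edge at 96 mm above the bench; the grey carriage table (150 mm long, 104 wide, top at 47 mm, a glass slide on it) lies behind it. Axes as scope.
- scope: white digital microscope, fixed, 395 mm tall. Origin on the bench (z = 0) under the place of the push face when the carriage is home; x level, along the rails, the way to push; z up. Objective (68 mm wide above 150 mm) at x = 120 mm, head (85 mm wide) from x = 86 mm, 235 mm up; column at x = 250 to 330. Dark bed plate 120 mm wide from x = -150 mm, rails up to 34 mm high.
- control_box: white control box fixed to the bench, 170 mm (x) by 165 mm (y), 40 mm high, with four black key mounts 66 mm square and 10 mm thick on top in a 2 by 2 pattern of 72 mm pitch (top of the mounts 50 mm above the bench). Origin at the centre of its underside; z up. Which key is in which of the four places varies.
- bar_top (a point): centre of the top face of the bar key: an oblong bar, 20 mm along the box's x by 54 mm along its y; grey plastic, stands 14 mm above its mount, top 64 mm above the bench when up. Moves with the key; axes as control_box.
- round_top (a point): centre of the top face of the round key: a round disc, 36 mm across; grey plastic, stands 14 mm above its mount, top 64 mm above the bench when up. Moves with the key; axes as control_box.
- square_top (a point): centre of the top face of the square key: a square, 34 mm a side; grey plastic, stands 14 mm above its mount, top 64 mm above the bench when up. Moves with the key; axes as control_box.
- cross_top (a point): centre of the top face of the cross key: a plus-shaped cross, 40 mm across, arms 14 mm wide; NOT to be pressed; grey plastic, stands 14 mm above its mount, top 64 mm above the bench when up. Moves with the key; axes as control_box.
- bar_key (a joint): how far the bar key is pressed, m: 0 up, 0.008 fully down. Spring return; about 1 N to start it, about 4.5 N fully down. A press counts once it is deeper than 0.005.
- round_key (a joint): how far the round key is pressed, m: 0 up, 0.008 fully down. Spring return; about 1 N to start it, about 4.5 N fully down. A press counts once it is deeper than 0.005.
- square_key (a joint): how far the square key is pressed, m: 0 up, 0.008 fully down. Spring return; about 1 N to start it, about 4.5 N fully down. A press counts once it is deeper than 0.005.
- cross_key (a joint): how far the cross key is pressed, m: 0 up, 0.008 fully down. Spring return; about 1 N to start it, about 4.5 N fully down. A press counts once it is deeper than 0.005.
- bar_pin (a joint): tell-tale pin of the bar key, m: a steel pin 5 mm thick, 28.5 mm from the key's centre along the box's +x, standing 8 mm above the mount at 0. The key takes it down with it (from 1 mm of key travel on) and the pin stays down (about 0.005 to 0.008), showing that the key has been used; it can also be pushed down by touching it directly.
- round_pin (a joint): tell-tale pin of the round key, m: a steel pin 5 mm thick, 28.5 mm from the key's centre along the box's +x, standing 8 mm above the mount at 0. The key takes it down with it (from 1 mm of key travel on) and the pin stays down (about 0.005 to 0.008), showing that the key has been used; it can also be pushed down by touching it directly.
- square_pin (a joint): tell-tale pin of the square key, m: a steel pin 5 mm thick, 28.5 mm from the key's centre along the box's +x, standing 8 mm above the mount at 0. The key takes it down with it (from 1 mm of key travel on) and the pin stays down (about 0.005 to 0.008), showing that the key has been used; it can also be pushed down by touching it directly.
- cross_pin (a joint): tell-tale pin of the cross key, m: a steel pin 5 mm thick, 28.5 mm from the key's centre along the box's +x, standing 8 mm above the mount at 0. The key takes it down with it (from 1 mm of key travel on) and the pin stays down (about 0.005 to 0.008), showing that the key has been used; it can also be pushed down by touching it directly.
- objective: bystander: loose steel microscope objective mount standing on its base, 64 mm across, 62 mm tall. Origin at the underside's centre. Not to be moved.
- eyepiece: bystander: loose aluminium eyepiece standing upright, 44 mm across, 65 mm tall. Origin at the underside's centre. Not to be moved.
- oil_bottle: bystander: loose amber oil bottle, 40 mm across, 85 mm tall. Origin at the underside's centre. Not to be moved.
- slide_box: bystander: loose wooden slide box, 85 by 100 by 37 mm. Origin at the underside's centre. Not to be moved.
- hex_key: bystander: loose L-shaped steel hex key lying flat, 120 mm long (origin at the middle of the long leg), 30 mm short leg, 8 mm thick. Not to be moved.
- specimen_jar: bystander: loose glass specimen jar, 64 mm across, 75 mm tall. Origin at the underside's centre. Not to be moved.

How it is judged:
On the way, in this order (a step that is already met when the one before it is completed fails the run):
1. the carriage is fully home (within 3 mm of its stop) with no key pressed (value of joint each of bar_key, round_key, square_key, cross_key below 0.002 m and value of joint carriage above 0.117 m), for 0.2 s.
2. the bar key is pressed alone, deeper than 5 mm (value of joint bar_key above 0.005 m and value of joint each of round_key, square_key, cross_key below 0.002 m and value of joint carriage above 0.117 m), for 0.1 s.
3. the bar key is up again, as are all keys (all of step 1), for 0.1 s.
4. the round key is pressed alone, deeper than 5 mm (value of joint round_key above 0.005 m and value of joint each of bar_key, square_key, cross_key below 0.002 m and value of joint carriage above 0.117 m), for 0.1 s.
5. the round key is up again, as are all keys (all of step 3), for 0.1 s.
6. the square key is pressed alone, deeper than 5 mm (value of joint square_key above 0.005 m and value of joint each of bar_key, round_key, cross_key below 0.002 m and value of joint carriage above 0.117 m), for 0.1 s.
7. the square key is up again, as are all keys (all of step 5), for 0.1 s.
At the end, for the whole second after the job is handed in: The carriage is home within 3 mm (joint above 0.117) and still; all four keys are up (within 2 mm); the tell-tale pins of the bar, round and square keys are down (more than 3.5 mm) and that of the cross key is up (less than 3 mm) (all of step 7 and velocity of joint carriage below 0.01 m/s and value of joint each of bar_pin, round_pin, square_pin above 0.0035 m and value of joint cross_pin below 0.003 m); the robot touches nothing.
It fails at once if a key was used before its turn ((value of joint round_pin above 0.0035 m and value of joint bar_pin below 0.003 m) or (value of joint square_pin above 0.0035 m and value of joint round_pin below 0.003 m)).
It fails at once if a key was used while the carriage was not home (value of joint any of bar_pin, round_pin, square_pin, cross_pin above 0.0035 m and value of joint carriage below 0.115 m).
It fails at once if an earlier key was pressed again after a later one ((value of joint round_pin above 0.0035 m and value of joint bar_key above 0.004 m) or (value of joint square_pin above 0.0035 m and value of joint any of bar_key, round_key above 0.004 m)).
It fails at once if the cross key or its pin was pressed (value of joint any of cross_key, cross_pin above 0.003 m).
It fails at once if a loose thing was moved by more than 30 mm (distance of any of objective, eyepiece, oil_bottle, slide_box, hex_key, specimen_jar from where it was at the start of the episode above 0.03 m).
It also fails if it takes over 59 s, if anything falls off the work surface, if the arm or the gripper's body presses on something with over 40 N, if the wrist force passes 120 N, or if a joint passes its speed limit or range.

## Working session

There is one attempt and no reset: what is moved stays moved. The work goes in short steps, Python scripts to look and compute and a shell command to move; the robot and the scene stay as the last step left them, time stands still between calls to the robot, and variables do not carry over. Pictures are saved under pics/ and viewed, at most 10 in all, crops included, and the job is handed in when it is done.

```bash
ls; mkdir -p pics; cat > h.py <<'E'
import numpy as np, cv2
from bench import status, camera, workorder, masks_of, place_of, robot
def save(cam,name):
    c=camera(cam); cv2.imwrite('pics/'+name,c['pixels'][:,:,::-1]); return c
E
python3 - <<'E'
from h import *
o=status.get_obs(); print(o['time'],o['tcp_pos'],o['eef_rot'])
a=save('top','t1.png');b=save('side','s1.png')
cv2.imwrite('pics/both.png',cv2.resize(np.hstack([a['pixels'],b['pixels']])[:,:,::-1],(800,300),interpolation=cv2.INTER_AREA))
for cam in('top','side'):
  for n in ['push_face','scope','control_box','bar_top','round_top','square_top','cross_top','objective','eyepiece','oil_bottle','slide_box','hex_key','specimen_jar']:
    for r in place_of(cam,n)[:2]: print(cam,n,np.round(r['position'],3),round(r['score'],2))
print(status.get_obs()['time'])
E
```

```text
pics
0.0 [0.17465665 0.57334526 0.24383048] [-3.13978459e+00 -1.92923169e-04  2.84580075e+00]
top push_face [ 0.518 -0.141  0.073] 0.72
top scope [ 0.538 -0.248  0.002] 0.88
top control_box [0.517 0.274 0.   ] 0.73
top bar_top [0.486 0.315 0.064] 0.62
top round_top [0.474 0.247 0.066] 0.45
top square_top [0.55  0.234 0.062] 0.63
top cross_top [0.559 0.306 0.065] 0.53
top cross_top [ 0.538 -0.247  0.003] 0.41
top objective [ 0.708 -0.031  0.004] 0.64
top eyepiece [ 0.339 -0.245 -0.   ] 0.62
top oil_bottle [0.744 0.069 0.002] 0.5
top slide_box [0.748 0.206 0.002] 0.59
top hex_key [ 0.572  0.457 -0.001] 0.46
top hex_key [0.544 0.235 0.06 ] 0.35
top specimen_jar [ 0.35   0.51  -0.002] 0.96
top specimen_jar [ 0.75   0.204 -0.002] 0.23
side push_face [ 0.522 -0.144  0.071] 0.92
side scope [ 0.538 -0.255  0.   ] 0.92
side scope [0.517 0.272 0.002] 0.19
side control_box [ 0.515  0.275 -0.001] 0.84
side bar_top [0.49  0.318 0.063] 0.46
side round_top [0.48  0.251 0.06 ] 0.41
side square_top [0.548 0.236 0.064] 0.41
side cross_top [0.56  0.303 0.064] 0.47
side cross_top [ 0.522 -0.144  0.069] 0.29
side objective [ 0.713 -0.028  0.001] 0.6
side eyepiece [ 0.343 -0.246 -0.001] 0.92
side eyepiece [ 0.54  -0.25   0.001] 0.21
side oil_bottle [0.744 0.069 0.   ] 0.55
side slide_box [ 0.745  0.206 -0.002] 0.84
side slide_box [0.519 0.275 0.   ] 0.49
side hex_key [0.574 0.461 0.004] 0.38
side hex_key [ 0.714 -0.027  0.001] 0.15
side specimen_jar [0.353 0.515 0.   ] 0.57
1.4
```

View pics/t1.png

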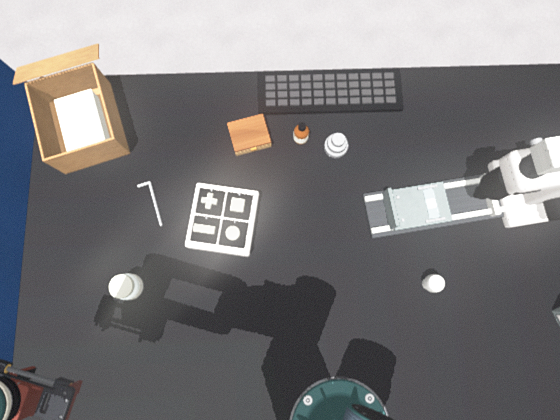

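View pics/s1.png

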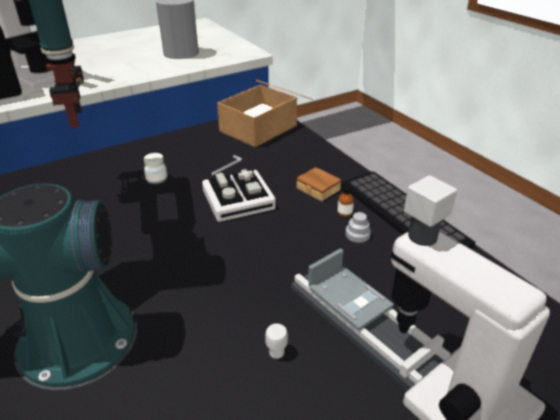

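The top view shows the scope on the right: its bed runs from about (367,215) to (490,195) and the push plate is near (392,210). The control box is at (222,220), with cross at (209,201), square at (238,204), bar at (203,229) and round at (233,233). The side view agrees. The axis points push_face→scope about -81°, so I'll turn the tool and shut the fingers first.

```bash
cat >> h.py <<'E'
from scipy.spatial.transform import Rotation as Ro
def to(p):
    o=status.get_obs(); R=Ro.from_euler('xyz',o['eef_rot']).as_matrix()
    d=R.T@(np.array(p)-o['tcp_pos']); print('t',round(o['time'],2),'tcp',np.round(o['tcp_pos'],4),'yaw',round(o['eef_rot'][2],3),'F',np.round(o['force'],1),'tool shift units',np.round(d/.25,3))
E
python3 -m inch '[{"gripper":0,"az":0.32},{"gripper":0,"az":0.32},{"gripper":0,"az":0.32},{"gripper":0,"az":0.32},{"gripper":0,"az":0.32},{"gripper":0,"az":0.32},{"gripper":0,"az":0.32},{"gripper":0}]'
python3 -c "
from h import *
to([.512,-.093,.245])"
```

```text
t 1.4 tcp [0.1749 0.5739 0.2446] yaw 2.846 F [ 0.5 -0.1  0.6] tool shift units [-2.067e+00 -2.159e+00 -1.000e-03]invalid input at $[0]: expected keys gripper, dx, dy, dz, ax, ay, az
```

```bash

python3 -m inch '[{"gripper":0,"dx":0,"dy":0,"dz":0,"ax":0,"ay":0,"az":0.32},{"gripper":0,"dx":0,"dy":0,"dz":0,"ax":0,"ay":0,"az":0.32},{"gripper":0,"dx":0,"dy":0,"dz":0,"ax":0,"ay":0,"az":0.32},{"gripper":0,"dx":0,"dy":0,"dz":0,"ax":0,"ay":0,"az":0.32},{"gripper":0,"dx":0,"dy":0,"dz":0,"ax":0,"ay":0,"az":0.32},{"gripper":0,"dx":0,"dy":0,"dz":0,"ax":0,"ay":0,"az":0.32},{"gripper":0,"dx":0,"dy":0,"dz":0,"ax":0,"ay":0,"az":0.32},{"gripper":0,"dx":0,"dy":0,"dz":0,"ax":0,"ay":0,"az":0}]'
python3 -c "
from h import *
to([.512,-.093,.245])"
```

```text
time: 2.4
tcp_pos: [0.1749, 0.5739, 0.2446]
eef_rot: [-3.142, 0.0, 1.727]
force: [0.1, 0.5, 0.4]
grip_width: 0.0115
finger_force: 0.0
t 2.4 tcp [0.1749 0.5739 0.2446] yaw 1.727 F [0.1 0.5 0.4] tool shift units [-2.845e+00  9.160e-01 -1.000e-03]
```

```bash

python3 -m inch '[{"gripper":0,"dx":-0.17,"dy":0.09,"dz":0,"ax":0,"ay":0,"az":0},{"gripper":0,"dx":-0.17,"dy":0.09,"dz":0,"ax":0,"ay":0,"az":0},{"gripper":0,"dx":-0.17,"dy":0.09,"dz":0,"ax":0,"ay":0,"az":0},{"gripper":0,"dx":-0.17,"dy":0.09,"dz":0,"ax":0,"ay":0,"az":0},{"gripper":0,"dx":-0.17,"dy":0.09,"dz":0,"ax":0,"ay":0,"az":0},{"gripper":0,"dx":-0.17,"dy":0.09,"dz":0,"ax":0,"ay":0,"az":0},{"gripper":0,"dx":-0.17,"dy":0.09,"dz":0,"ax":0,"ay":0,"az":0},{"gripper":0,"dx":-0.17,"dy":0.09,"dz":0,"ax":0,"ay":0,"az":0}]'
python3 -m inch '[{"gripper":0,"dx":-0.18,"dy":0.025,"dz":0,"ax":0,"ay":0,"az":0},{"gripper":0,"dx":-0.18,"dy":0.025,"dz":0,"ax":0,"ay":0,"az":0},{"gripper":0,"dx":-0.18,"dy":0.025,"dz":0,"ax":0,"ay":0,"az":0},{"gripper":0,"dx":-0.18,"dy":0.025,"dz":0,"ax":0,"ay":0,"az":0},{"gripper":0,"dx":-0.18,"dy":0.025,"dz":0,"ax":0,"ay":0,"az":0},{"gripper":0,"dx":-0.18,"dy":0.025,"dz":0,"ax":0,"ay":0,"az":0},{"gripper":0,"dx":-0.18,"dy":0.025,"dz":0,"ax":0,"ay":0,"az":0},{"gripper":0,"dx":-0.18,"dy":0.025,"dz":0,"ax":0,"ay":0,"az":0}]'
python3 - <<'E'
from h import *
to([.512,-.093,.077])
save('wrist','w1.png')
for c in('wrist','top','side'):
  if c!='wrist': camera(c)
  for n in('push_face','scope'):
    print(c,n,[(np.round(r['position'],3),round(r['score'],2)) for r in place_of(c,n)[:1]])
E
```

```text
time: 3.4
tcp_pos: [0.4061, 0.2645, 0.2449]
eef_rot: [3.141, -0.0, 1.73]
force: [-0.8, 0.3, 0.1]
grip_width: 0.0001
finger_force: 0.0
time: 4.4
tcp_pos: [0.5106, -0.0837, 0.2448]
eef_rot: [3.141, 0.0, 1.73]
force: [0.5, 0.5, -0.2]
grip_width: 0.0004
finger_force: 0.0
t 4.4 tcp [ 0.5106 -0.0837  0.2448] yaw 1.73 F [ 0.5  0.5 -0.2] tool shift units [-0.038 -0.     0.671]
wrist push_face [(array([ 0.527, -0.14 ,  0.069]), 0.61)]
wrist scope []
top push_face [(array([0.489, 0.316, 0.064]), 0.4)]
top scope [(array([ 0.539, -0.248,  0.004]), 0.57)]
side push_face [(array([ 0.524, -0.147,  0.071]), 0.6)]
side scope [(array([ 0.536, -0.248, -0.   ]), 0.85)]
```

View pics/w1.png

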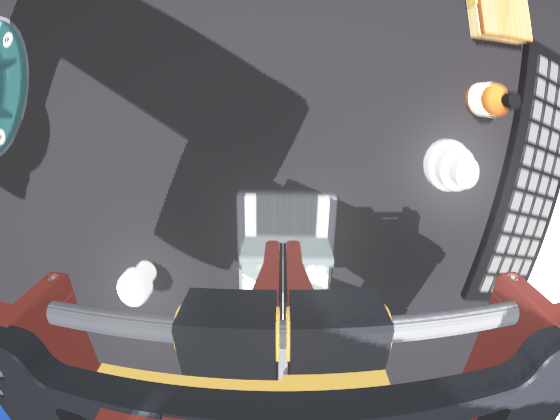

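The wrist view shows the plate (240–335, 240) centred on the fingers (283, 250), with the rails parallel to the tool x. I'll go down in front of it and then push.

```bash

python3 -m inch '[{"gripper":0,"dx":0,"dy":0,"dz":0.17,"ax":0,"ay":0,"az":0},{"gripper":0,"dx":0,"dy":0,"dz":0.17,"ax":0,"ay":0,"az":0},{"gripper":0,"dx":0,"dy":0,"dz":0.17,"ax":0,"ay":0,"az":0},{"gripper":0,"dx":0,"dy":0,"dz":0.16,"ax":0,"ay":0,"az":0},{"gripper":0,"dx":-0.1,"dy":0,"dz":0,"ax":0,"ay":0,"az":0},{"gripper":0,"dx":-0.06,"dy":0,"dz":0,"ax":0,"ay":0,"az":0},{"gripper":0,"dx":-0.04,"dy":0,"dz":0,"ax":0,"ay":0,"az":0},{"gripper":0,"dx":-0.04,"dy":0,"dz":0,"ax":0,"ay":0,"az":0}]'
python3 -m inch '[{"gripper":0,"dx":-0.04,"dy":0,"dz":0,"ax":0,"ay":0,"az":0},{"gripper":0,"dx":-0.04,"dy":0,"dz":0,"ax":0,"ay":0,"az":0},{"gripper":0,"dx":-0.04,"dy":0,"dz":0,"ax":0,"ay":0,"az":0},{"gripper":0,"dx":-0.04,"dy":0,"dz":0,"ax":0,"ay":0,"az":0},{"gripper":0,"dx":-0.04,"dy":0,"dz":0,"ax":0,"ay":0,"az":0},{"gripper":0,"dx":-0.04,"dy":0,"dz":0,"ax":0,"ay":0,"az":0},{"gripper":0,"dx":-0.02,"dy":0,"dz":0,"ax":0,"ay":0,"az":0},{"gripper":0,"dx":-0.02,"dy":0,"dz":0,"ax":0,"ay":0,"az":0}]'
python3 -c "
from h import *
to([.5365,-.239,.077])"
```

```text
time: 5.85
tcp_pos: [0.5199, -0.1412, 0.0778]
eef_rot: [3.141, -0.001, 1.725]
force: [1.2, 4.7, 0.9]
grip_width: 0.0006
finger_force: 1.8
time: 6.85
tcp_pos: [0.5297, -0.2108, 0.0769]
eef_rot: [-3.141, -0.001, 1.726]
force: [-1.9, 2.4, 1.4]
grip_width: 0.0004
finger_force: 1.7
t 6.85 tcp [ 0.5297 -0.2108  0.0769] yaw 1.726 F [-1.9  2.4  1.4] tool shift units [-0.116  0.009 -0.   ]
```

Sliding at about 3 N. I'll creep toward the stop.

```bash

python3 -m inch '[{"gripper":0,"dx":-0.02,"dy":0,"dz":0,"ax":0,"ay":0,"az":0},{"gripper":0,"dx":-0.02,"dy":0,"dz":0,"ax":0,"ay":0,"az":0},{"gripper":0,"dx":-0.02,"dy":0,"dz":0,"ax":0,"ay":0,"az":0},{"gripper":0,"dx":-0.01,"dy":0,"dz":0,"ax":0,"ay":0,"az":0},{"gripper":0,"dx":-0.01,"dy":0,"dz":0,"ax":0,"ay":0,"az":0},{"gripper":0,"dx":-0.01,"dy":0,"dz":0,"ax":0,"ay":0,"az":0}]'
python3 -m inch '[{"gripper":0,"dx":-0.008,"dy":0,"dz":0,"ax":0,"ay":0,"az":0},{"gripper":0,"dx":-0.008,"dy":0,"dz":0,"ax":0,"ay":0,"az":0}]'
python3 -m inch '[{"gripper":0,"dx":-0.008,"dy":0,"dz":0,"ax":0,"ay":0,"az":0},{"gripper":0,"dx":-0.008,"dy":0,"dz":0,"ax":0,"ay":0,"az":0}]'

```

```text
time: 7.6
tcp_pos: [0.5336, -0.2329, 0.077]
eef_rot: [-3.141, -0.0, 1.726]
force: [-1.5, 2.6, -1.8]
grip_width: 0.0004
finger_force: 1.6
time: 7.85
tcp_pos: [0.5344, -0.2369, 0.0772]
eef_rot: [-3.142, 0.0, 1.726]
force: [-1.9, 4.4, -2.2]
grip_width: 0.0006
finger_force: 3.3
time: 8.1
tcp_pos: [0.5343, -0.2371, 0.0772]
eef_rot: [-3.141, -0.007, 1.724]
force: [0.4, 21.3, 6.1]
grip_width: 0.0005
finger_force: 10.4
```

The force rose to 21 N with the TCP at y -0.237 (expected -0.239), so the carriage is at its stop. I'll back off, rise and go over toward the box.

```bash

python3 -m inch '[{"gripper":0,"dx":0.05,"dy":0,"dz":0,"ax":0,"ay":0,"az":0},{"gripper":0,"dx":0.15,"dy":0,"dz":0,"ax":0,"ay":0,"az":0},{"gripper":0,"dx":0.1,"dy":0,"dz":-0.1,"ax":0,"ay":0,"az":0},{"gripper":0,"dx":0,"dy":0,"dz":-0.17,"ax":0,"ay":0,"az":0},{"gripper":0,"dx":0,"dy":0,"dz":-0.17,"ax":0,"ay":0,"az":0},{"gripper":0,"dx":0.1,"dy":0,"dz":-0.1,"ax":0,"ay":0,"az":0},{"gripper":0,"dx":0.18,"dy":0,"dz":0,"ax":0,"ay":0,"az":0},{"gripper":0,"dx":0.18,"dy":0,"dz":0,"ax":0,"ay":0,"az":0}]'
python3 -m inch '[{"gripper":0,"dx":0.18,"dy":0,"dz":0,"ax":0,"ay":0,"az":0},{"gripper":0,"dx":0.18,"dy":0,"dz":0,"ax":0,"ay":0,"az":0},{"gripper":0,"dx":0.18,"dy":0,"dz":0,"ax":0,"ay":0,"az":0},{"gripper":0,"dx":0.18,"dy":0,"dz":0,"ax":0,"ay":0,"az":0},{"gripper":0,"dx":0.1,"dy":0,"dz":0,"ax":0,"ay":0,"az":0},{"gripper":0,"dx":0,"dy":0,"dz":0,"ax":0,"ay":0,"az":0}]'
python3 - <<'E'
from h import *
to([.488,.3165,.1])
save('wrist','w2.png');a=save('top','t2.png')['pixels'];b=save('side','s2.png')['pixels']
cv2.imwrite('pics/c2.png',cv2.resize(np.hstack([a[150:270,340:560],b[220:340,260:480]])[:,:,::-1],None,fx=1.8,fy=1.8,interpolation=cv2.INTER_CUBIC))
for c in('wrist','top','side'):
  for n in('push_face','scope','bar_top','round_top','square_top','cross_top'):
    print(c,n,[(np.round(r['position'],3),round(r['score'],2)) for r in place_of(c,n)[:1]])
E
```

```text
time: 9.1
tcp_pos: [0.5074, -0.0529, 0.2137]
eef_rot: [3.137, 0.003, 1.725]
force: [0.5, 0.2, -0.1]
grip_width: 0.0005
finger_force: 0.0
time: 9.85
tcp_pos: [0.4751, 0.1509, 0.213]
eef_rot: [3.138, 0.001, 1.729]
force: [1.2, -0.7, -0.7]
grip_width: 0.0002
finger_force: 0.0
t 9.85 tcp [0.4751 0.1509 0.213 ] yaw 1.729 F [ 1.2 -0.7 -0.7] tool shift units [0.646 0.153 0.452]
wrist push_face []
wrist scope []
wrist bar_top [(array([0.486, 0.316, 0.063]), 0.71)]
wrist round_top [(array([0.481, 0.245, 0.063]), 0.8)]
wrist square_top [(array([0.547, 0.231, 0.062]), 0.63)]
wrist cross_top [(array([0.557, 0.308, 0.064]), 0.76)]
top push_face [(array([ 0.536, -0.249,  0.072]), 0.63)]
top scope [(array([ 0.538, -0.248, -0.   ]), 0.57)]
top bar_top [(array([0.487, 0.317, 0.064]), 0.74)]
top round_top []
top square_top []
top cross_top [(array([0.557, 0.307, 0.062]), 0.66)]
side push_face [(array([ 0.54 , -0.252,  0.072]), 0.9)]
side scope [(array([ 0.539, -0.248,  0.002]), 0.82)]
side bar_top [(array([0.49 , 0.315, 0.063]), 0.65)]
side round_top [(array([0.477, 0.246, 0.062]), 0.45)]
side square_top [(array([0.549, 0.236, 0.062]), 0.5)]
side cross_top [(array([0.559, 0.303, 0.064]), 0.52)]
```

View pics/w2.png

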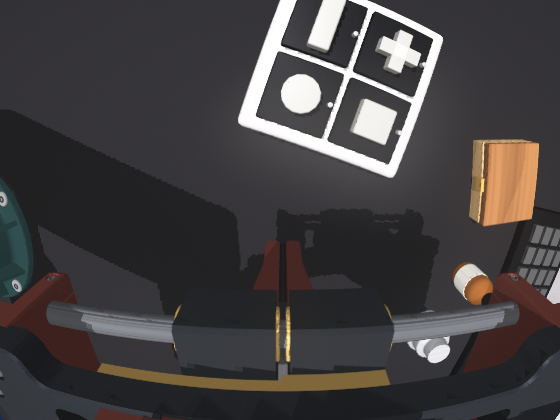

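View pics/c2.png

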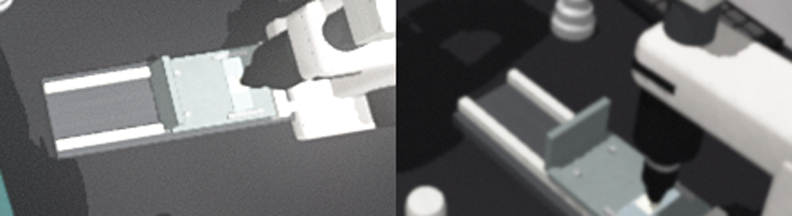

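The wrist view shows bar (327,25), round (301,93), square (374,121) and cross (398,51), with all pins toward +x. The crops show the plate at the end of its travel and the slide under the objective. Next I'll move to the bar key and come down to about 6 mm above it.

```bash

python3 -m inch '[{"gripper":0,"dx":0.16,"dy":0.04,"dz":0,"ax":0,"ay":0,"az":0},{"gripper":0,"dx":0.16,"dy":0.04,"dz":0,"ax":0,"ay":0,"az":0},{"gripper":0,"dx":0.16,"dy":0.04,"dz":0,"ax":0,"ay":0,"az":0},{"gripper":0,"dx":0.165,"dy":0.034,"dz":0,"ax":0,"ay":0,"az":0},{"gripper":0,"dx":0,"dy":0,"dz":0.15,"ax":0,"ay":0,"az":0},{"gripper":0,"dx":0,"dy":0,"dz":0.15,"ax":0,"ay":0,"az":0},{"gripper":0,"dx":0,"dy":0,"dz":0.15,"ax":0,"ay":0,"az":0},{"gripper":0,"dx":0,"dy":0,"dz":0.03,"ax":0,"ay":0,"az":0}]'
python3 -c "
from h import *
to([.488,.316,.092])"
```

```text
time: 11.9
tcp_pos: [0.4853, 0.3139, 0.0899]
eef_rot: [-3.137, 0.002, 1.726]
force: [-0.1, -0.3, 0.5]
grip_width: 0.0003
finger_force: 0.0
t 11.9 tcp [0.4853 0.3139 0.0899] yaw 1.726 F [-0.1 -0.3  0.5] tool shift units [ 0.007  0.012 -0.009]
```

```bash

python3 -m inch '[{"gripper":0,"dx":0.007,"dy":0.012,"dz":0,"ax":0,"ay":0,"az":0},{"gripper":0,"dx":0,"dy":0,"dz":0.02,"ax":0,"ay":0,"az":0},{"gripper":0,"dx":0,"dy":0,"dz":0.014,"ax":0,"ay":0,"az":0},{"gripper":0,"dx":0,"dy":0,"dz":0.01,"ax":0,"ay":0,"az":0},{"gripper":0,"dx":0,"dy":0,"dz":0.004,"ax":0,"ay":0,"az":0},{"gripper":0,"dx":0,"dy":0,"dz":0,"ax":0,"ay":0,"az":0}]'
```

```text
time: 12.65
tcp_pos: [0.4909, 0.3174, 0.0807]
eef_rot: [3.139, -0.001, 1.726]
force: [3.0, 1.4, 3.6]
grip_width: 0.0005
finger_force: 1.7
```

```bash

python3 -m inch '[{"gripper":0,"dx":0,"dy":0,"dz":0.008,"ax":0,"ay":0,"az":0},{"gripper":0,"dx":0,"dy":0,"dz":0.008,"ax":0,"ay":0,"az":0},{"gripper":0,"dx":0,"dy":0,"dz":0,"ax":0,"ay":0,"az":0}]'

```

```text
time: 13.02
tcp_pos: [0.491, 0.3175, 0.0781]
eef_rot: [3.139, -0.001, 1.726]
force: [-0.7, -0.5, 18.8]
grip_width: 0.0006
finger_force: 9.2
```

Bottomed out: 18.8 N at 8 mm of travel. I'll lift and go to the round key.

```bash

python3 -m inch '[{"gripper":0,"dx":0,"dy":0,"dz":-0.06,"ax":0,"ay":0,"az":0},{"gripper":0,"dx":0,"dy":0,"dz":-0.06,"ax":0,"ay":0,"az":0},{"gripper":0,"dx":0,"dy":0,"dz":0,"ax":0,"ay":0,"az":0}]'
python3 - <<'E'
from h import *
to([.478,.247,.092])
camera('wrist');camera('side');camera('top')
for c in('wrist','top','side'):
  for n in('round_top','square_top'):
    print(c,n,[(np.round(r['position'],3),round(r['score'],2)) for r in place_of(c,n)[:1]])
E
```

```text
time: 13.4
tcp_pos: [0.4898, 0.317, 0.1069]
eef_rot: [3.141, -0.0, 1.726]
force: [-0.6, 0.4, 0.1]
grip_width: 0.0005
finger_force: 0.0
t 13.4 tcp [0.4898 0.317  0.1069] yaw 1.726 F [-0.6  0.4  0.1] tool shift units [-0.269 -0.09   0.06 ]
wrist round_top []
wrist square_top [(array([0.572, 0.457, 0.007]), 0.74)]
top round_top [(array([0.478, 0.25 , 0.063]), 0.76)]
top square_top [(array([0.552, 0.234, 0.062]), 0.66)]
side round_top [(array([0.48 , 0.247, 0.062]), 0.63)]
side square_top [(array([0.55 , 0.234, 0.064]), 0.47)]
```

```bash

python3 -m inch '[{"gripper":0,"dx":-0.13,"dy":-0.045,"dz":0,"ax":0,"ay":0,"az":0},{"gripper":0,"dx":-0.135,"dy":-0.045,"dz":0,"ax":0,"ay":0,"az":0},{"gripper":0,"dx":0,"dy":0,"dz":0,"ax":0,"ay":0,"az":0},{"gripper":0,"dx":0,"dy":0,"dz":0.05,"ax":0,"ay":0,"az":0},{"gripper":0,"dx":0,"dy":0,"dz":0,"ax":0,"ay":0,"az":0}]'
python3 -c "
from h import *
to([.479,.248,.078])"
```

```text
time: 14.48
tcp_pos: [0.4774, 0.2486, 0.0925]
eef_rot: [-3.14, 0.0, 1.726]
force: [0.0, -0.4, 0.6]
grip_width: 0.0001
finger_force: 0.0
t 14.47 tcp [0.4774 0.2486 0.0925] yaw 1.726 F [ 0.  -0.4  0.6] tool shift units [-0.003  0.006  0.058]
```

```bash

python3 -m inch '[{"gripper":0,"dx":0,"dy":0,"dz":0.02,"ax":0,"ay":0,"az":0},{"gripper":0,"dx":0,"dy":0,"dz":0.02,"ax":0,"ay":0,"az":0},{"gripper":0,"dx":0,"dy":0,"dz":0.014,"ax":0,"ay":0,"az":0},{"gripper":0,"dx":0,"dy":0,"dz":0.01,"ax":0,"ay":0,"az":0},{"gripper":0,"dx":0,"dy":0,"dz":0,"ax":0,"ay":0,"az":0}]'
```

```text
time: 15.1
tcp_pos: [0.4781, 0.2486, 0.0783]
eef_rot: [3.141, -0.001, 1.726]
force: [-1.8, 2.5, 7.3]
grip_width: 0.0008
finger_force: 3.8
```

```bash

python3 -m inch '[{"gripper":0,"dx":0,"dy":0,"dz":0.006,"ax":0,"ay":0,"az":0},{"gripper":0,"dx":0,"dy":0,"dz":0,"ax":0,"ay":0,"az":0}]'
python3 -m inch '[{"gripper":0,"dx":0,"dy":0,"dz":-0.06,"ax":0,"ay":0,"az":0},{"gripper":0,"dx":0,"dy":0,"dz":-0.06,"ax":0,"ay":0,"az":0},{"gripper":0,"dx":0,"dy":0,"dz":0,"ax":0,"ay":0,"az":0}]'
python3 -c "
from h import *
to([.549,.2345,.092])"
```

```text
time: 15.35
tcp_pos: [0.4782, 0.2486, 0.078]
eef_rot: [3.14, -0.001, 1.726]
force: [-5.1, 1.8, 20.9]
grip_width: 0.0003
finger_force: 10.2
time: 15.72
tcp_pos: [0.4786, 0.2481, 0.1073]
eef_rot: [3.139, -0.0, 1.726]
force: [0.8, 1.0, -0.0]
grip_width: 0.0008
finger_force: 0.0
t 15.72 tcp [0.4786 0.2481 0.1073] yaw 1.726 F [ 0.8  1.  -0. ] tool shift units [-0.097  0.27   0.062]
```

The round key is done (20.9 N, 8 mm). Now the square key.

```bash

python3 -m inch '[{"gripper":0,"dx":-0.05,"dy":0.135,"dz":0,"ax":0,"ay":0,"az":0},{"gripper":0,"dx":-0.047,"dy":0.135,"dz":0,"ax":0,"ay":0,"az":0},{"gripper":0,"dx":0,"dy":0,"dz":0,"ax":0,"ay":0,"az":0},{"gripper":0,"dx":0,"dy":0,"dz":0.06,"ax":0,"ay":0,"az":0},{"gripper":0,"dx":0,"dy":0,"dz":0,"ax":0,"ay":0,"az":0}]'
python3 -c "
from h import *
to([.549,.2345,.078])"
```

```text
time: 16.35
tcp_pos: [0.5453, 0.234, 0.089]
eef_rot: [-3.136, 0.001, 1.726]
force: [-0.9, -0.2, 0.3]
grip_width: 0.0002
finger_force: 0.0
t 16.35 tcp [0.5453 0.234  0.089 ] yaw 1.726 F [-0.9 -0.2  0.3] tool shift units [-0.     0.015  0.044]
```

```bash

python3 -m inch '[{"gripper":0,"dx":0,"dy":0.01,"dz":0,"ax":0,"ay":0,"az":0},{"gripper":0,"dx":0,"dy":0,"dz":0.015,"ax":0,"ay":0,"az":0},{"gripper":0,"dx":0,"dy":0,"dz":0.015,"ax":0,"ay":0,"az":0},{"gripper":0,"dx":0,"dy":0,"dz":0.014,"ax":0,"ay":0,"az":0},{"gripper":0,"dx":0,"dy":0,"dz":0.008,"ax":0,"ay":0,"az":0},{"gripper":0,"dx":0,"dy":0,"dz":0,"ax":0,"ay":0,"az":0}]'
```

```text
time: 17.1
tcp_pos: [0.551, 0.2351, 0.0784]
eef_rot: [3.141, -0.0, 1.726]
force: [-1.1, 1.0, 3.8]
grip_width: 0.0011
finger_force: 1.9
```

```bash

python3 -m inch '[{"gripper":0,"dx":0,"dy":0,"dz":0.008,"ax":0,"ay":0,"az":0},{"gripper":0,"dx":0,"dy":0,"dz":0.002,"ax":0,"ay":0,"az":0},{"gripper":0,"dx":0,"dy":0,"dz":0,"ax":0,"ay":0,"az":0}]'
python3 -m inch '[{"gripper":0,"dx":0,"dy":0,"dz":-0.06,"ax":0,"ay":0,"az":0},{"gripper":0,"dx":0,"dy":0,"dz":-0.1,"ax":0,"ay":0,"az":0},{"gripper":0,"dx":0,"dy":0,"dz":-0.15,"ax":0,"ay":0,"az":0},{"gripper":0,"dx":-0.1,"dy":0,"dz":-0.1,"ax":0,"ay":0,"az":0},{"gripper":0,"dx":-0.15,"dy":0,"dz":0,"ax":0,"ay":0,"az":0},{"gripper":0,"dx":-0.15,"dy":0,"dz":0,"ax":0,"ay":0,"az":0},{"gripper":0,"dx":0,"dy":0,"dz":0,"ax":0,"ay":0,"az":0},{"gripper":0,"dx":0,"dy":0,"dz":0,"ax":0,"ay":0,"az":0}]'
python3 - <<'E'
from h import *
p=save('wrist','w3.png')['pixels']
cv2.imwrite('pics/w3c.png',cv2.resize(p[0:200,220:480][:,:,::-1],None,fx=3,fy=3,interpolation=cv2.INTER_CUBIC))
E
```

```text
time: 17.48
tcp_pos: [0.5511, 0.2352, 0.078]
eef_rot: [3.14, -0.0, 1.726]
force: [-5.1, -1.0, 21.5]
grip_width: 0.0005
finger_force: 11.1
time: 18.48
tcp_pos: [0.5658, 0.1363, 0.1779]
eef_rot: [-3.141, -0.0, 1.725]
force: [0.6, 0.7, -0.9]
grip_width: 0.0004
finger_force: 0.0
```

View pics/w3c.png

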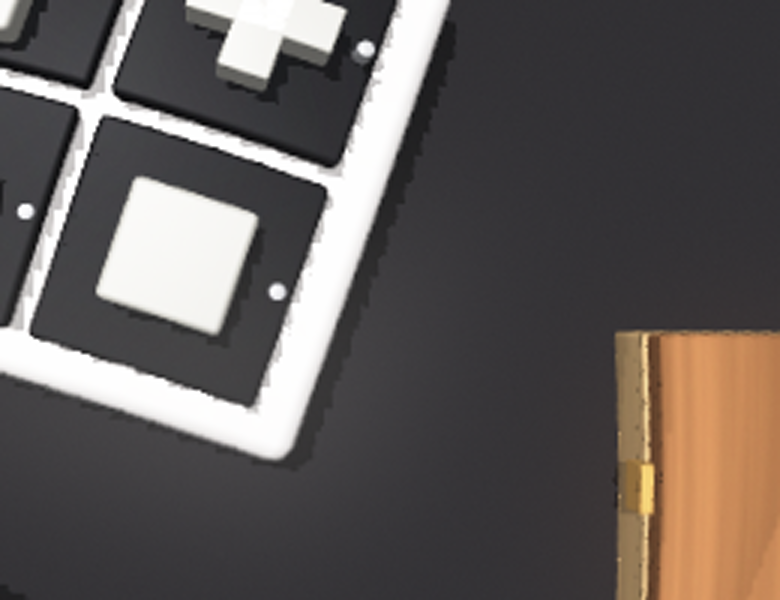

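The crop shows the square pin (277,291) and the round pin (25,211) flush and down, the cross pin (365,48) still standing, and the square key up again. The bar key bottomed out at 8 mm. The arm is clear, so I'm handing in.

```bash
python3 -c "
from h import *
print(workorder.finish_job())"
```

```text
the job is handed in; nothing more can be done
None
```

The job is handed in with no verdict returned: the carriage went home against its stop, bar, round and square were each pressed fully down in that order and released, the cross key was not touched, and the arm ended clear at about 18.5 s.

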